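# Load the plate disinfection chamber

### The job

Get the bench disinfection chamber ready to run: first push its discharge gate (the upright steel slide on the far side) fully shut until the spring catch snaps in behind it, then slide the clear top guard fully open, put every stack of used agar plates standing on the table in front of you inside, upright on the chamber floor and lowered gently rather than dropped, and slide the guard fully shut again. There are three or four stacks; leave the wash bottle, the beaker and the jar alone.

Things in the scene. Friction and masses are not known exactly. Their poses are not given: they have to be found in the camera images.
- chamber: White open-topped box fixed to the table, turned up to 0.2 rad. Origin: centre of its underside, on the table; its x points away from the robot, y to the robot's left (all offsets here are in this frame). Inside 220 mm along x, 160 along y; walls 8 mm thick, tops 85 mm above the table. The far (+x) wall has a 90 mm wide opening in its middle, covered by the shut gate.
- chamber_floor (a point): Centre of the chamber's inner floor, 16 mm above the table. A grey pod 45 mm deep, 70 mm high sits outside the +y wall below the rails; a gate track 18 mm wide, 10 mm high runs along the outside of the far wall to y = -190 mm.
- rail_end (a point): Middle between the far ends of the two aluminium guard rails, at chamber (0, 266 mm), 97 mm above the table = top of the rails. The rails lie along y on the wall tops at x = +/-117 mm, 10 mm wide, from y = -90 to 266 mm, where posts carry them.
- guard (a joint): Clear flat guard over the chamber, 222 x 176 x 5 mm, top 93 mm above the table (aluminium edge strips 1 mm higher). Slides on the rails along the chamber's +y to open. Value in m: 0 = fully shut (stop), 0.17 = fully open (stop). Starts 0 to 0.03 open. Friction about 3 N; stays where it is left.
- guard_handle (a point): Centre of the guard's black handle: an upright bar 100 mm along the chamber's x, 14 mm along y, 93 to 133 mm above the table. At chamber (0, 62 mm) with the guard shut; moves along +y with it.
- gate (a joint): Discharge gate: upright steel plate 6 mm thick, 110 mm long, outside the chamber's far wall (at chamber x = 129 mm, 11 to 83 mm above the table). Slides along the chamber's y. Value in m: 0 = fully shut (stop), 0.105 = fully open, towards -y; push it along +y to shut it. Starts 0.055 to 0.103 open. Friction about 8 N all the way, the catch's rubbing included.
- gate_tab (a point): Centre of the gate's black upright push tab: 34 mm along the chamber's x, 14 mm along y, 75 to 137 mm above the table, at the middle of the gate's length: chamber (145 mm, -gate value). The space behind it (-y side) is free from 85 mm above the table upwards.
- catch (a joint): Brass spring catch, nose 10 mm wide along y, 19 to 41 mm above the table. Moves by itself along the chamber's x. Value in m: about 0.009 while it rides on the outer face of the open gate; snaps to 0 once the gate's trailing end has passed it (gate value below about 0.004), and then keeps the gate from opening again.
- catch_nose (a point): Tip of the catch's nose, 30 mm above the table, at chamber (123 mm + catch value, -64 mm). Its dark fixed housing spans chamber x 148 to 174 mm, y -78 to -48 mm, and is 50 mm high.
- stack0_centre (a point): Centre (half-way up) of a banded stack of four agar plates: a solid cylinder 60 mm in diameter and 64 mm high, about 0.14 kg, standing upright on the table (z axis up). May be absent (None); all the stacks are alike.
- stack1_centre (a point): Centre (half-way up) of a banded stack of four agar plates: a solid cylinder 60 mm in diameter and 64 mm high, about 0.14 kg, standing upright on the table (z axis up). May be absent (None); all the stacks are alike.
- stack2_centre (a point): Centre (half-way up) of a banded stack of four agar plates: a solid cylinder 60 mm in diameter and 64 mm high, about 0.14 kg, standing upright on the table (z axis up). May be absent (None); all the stacks are alike.
- stack3_centre (a point): Centre (half-way up) of a banded stack of four agar plates: a solid cylinder 60 mm in diameter and 64 mm high, about 0.14 kg, standing upright on the table (z axis up). May be absent (None); all the stacks are alike.
- wash_bottle: Blue plastic bottle, 64 mm in diameter, 170 mm high, standing beyond the stacks. Origin: centre of its underside. Leave alone.
- beaker: White cup, 72 mm across the rim, 90 mm high, standing near the robot's right. Origin: centre of its underside. Leave alone.
- jar: Amber jar, 70 mm in diameter, 90 mm high, beyond the chamber. Origin: centre of its underside. Leave alone.
There are look-alikes about, which are no part of the job. Leave any yellow look-alike of the part that bears stack1_centre alone.

How it is judged:
On the way, in this order (a step that is already met when the one before it is completed fails the run):
1. the discharge gate is shut with the catch snapped in behind it (value of joint gate below 0.007 m and value of joint catch below 0.003 m), for 0.2 s.
2. with the gate caught, the guard is slid open (all of step 1 and value of joint guard above 0.14 m), for 0.2 s.
At the end, for the whole second after the job is handed in: Gate within 7 mm of its shut stop with the catch snapped in (within 3 mm), guard within 8 mm of its shut stop, every stack present standing upright (within 0.12 rad) at rest on the chamber floor (all of step 1 and value of joint guard below 0.008 m and x of stack0_centre in the frame of chamber between -0.09 and 0.102 m and y of stack0_centre in the frame of chamber between -0.06 and 0.06 m and z of each of stack0_centre, stack1_centre, stack2_centre, stack3_centre in the frame of chamber below 0.056 m and angle between each of stack0_centre, stack1_centre, stack2_centre, stack3_centre's own z axis and vertical below 0.12 rad and linear speed of each of stack0, stack1, stack2, stack3 below 0.02 m/s and x of stack1_centre in the frame of chamber between -0.09 and 0.102 m and y of stack1_centre in the frame of chamber between -0.06 and 0.06 m and x of stack2_centre in the frame of chamber between -0.09 and 0.102 m and y of stack2_centre in the frame of chamber between -0.06 and 0.06 m and x of stack3_centre in the frame of chamber between -0.09 and 0.102 m and y of stack3_centre in the frame of chamber between -0.06 and 0.06 m); the robot touches nothing.
It fails at once if the wash bottle is moved more than 30 mm or tipped (distance of wash_bottle from where it was at the start of the episode above 0.03 m or angle between wash_bottle's own z axis and vertical above 0.4 rad).
It fails at once if the beaker is moved more than 30 mm or tipped (distance of beaker from where it was at the start of the episode above 0.03 m or angle between beaker's own z axis and vertical above 0.4 rad).
It fails at once if the jar is moved more than 30 mm or tipped (distance of jar from where it was at the start of the episode above 0.03 m or angle between jar's own z axis and vertical above 0.4 rad).
It fails at once if a stack is dropped into the chamber (falls onto its floor faster than 0.8 m/s) ((linear speed of stack0 above 0.8 m/s and z of stack0_centre in the frame of chamber between 0.053 and 0.106 m and x of stack0_centre in the frame of chamber between -0.1 and 0.1 m and y of stack0_centre in the frame of chamber between -0.08 and 0.08 m) or (linear speed of stack1 above 0.8 m/s and z of stack1_centre in the frame of chamber between 0.053 and 0.106 m and x of stack1_centre in the frame of chamber between -0.1 and 0.1 m and y of stack1_centre in the frame of chamber between -0.08 and 0.08 m) or (linear speed of stack2 above 0.8 m/s and z of stack2_centre in the frame of chamber between 0.053 and 0.106 m and x of stack2_centre in the frame of chamber between -0.1 and 0.1 m and y of stack2_centre in the frame of chamber between -0.08 and 0.08 m) or (linear speed of stack3 above 0.8 m/s and z of stack3_centre in the frame of chamber between 0.053 and 0.106 m and x of stack3_centre in the frame of chamber between -0.1 and 0.1 m and y of stack3_centre in the frame of chamber between -0.08 and 0.08 m)).
Of stack0, stack1, stack2, stack3 only 3 to 4 are there at a start; the rules pass over those that are not, and their reading is None.
At some moment in a run one of stack0, stack1, stack2, stack3 may be knocked a few centimetres aside while the robot is not near it.
It also fails if it takes over 192 s, if anything falls off the work surface, if the arm or the gripper's body presses on something with over 40 N, if the wrist force passes 120 N, or if a joint passes its speed limit or range.

### The arm

A 6-joint arm with a two-finger parallel gripper is mounted at the origin on the work surface. World frame = base frame: x ahead of the robot, y to its left, z up, the work surface at z = 0. Lengths are in m, angles in rad, forces in N, time in s.
With the tool pointing down it reaches from about 0.25 to 0.775 m from the base axis. Payload 4 kg.
Tool frame: the origin (TCP) lies midway between the tips of the shut fingers; the grasp point (between the pads) lies 19 mm behind it; z points along the fingers, y is the line along which they close (so a half turn about z gives the same grasp; the last joint's range is limited). The gripper opens to 94 mm and grips with 3 to 60 N. Pads are 16 mm wide; open, the fingers measure 119 mm over their backs; the gripper's body (75 mm by 177 mm) begins 78 mm behind the grasp point.
Start: joints at [-1.232, 0.087, 1.371, -0, 1.684, -0.103], TCP at [0.235, -0.497, 0.206] pointing down, gripper open.
Joint ranges: [-3.1, 3.1], [-0.76, 2.03], [0.27, 2.55], [-1.08, 4.22], [0.17, 2.65], [-2.57, 2.57]. Speed limits (rad/s): [2.79, 2.79, 3.14, 3.14, 3.14, 3.14].

### API

Orientations are given as [roll, pitch, yaw] about the fixed x, y, z axes, in that order (R = Rz(yaw) Ry(pitch) Rx(roll)).
In Python, from bench import get_obs, snapshot, close_job gives the robot as it stands. The module is installed in compiled form; this text tells all that it offers.
- The arm moves only by the tool drive_tool, never from a script. Its argument "commands" is a list of rows, each a list of 6 numbers: the shift along the tool's x, y, z in units of 0.04 m (1.0 is 0.04 m), then the turn, a rotation vector about the tool's x, y, z in units of 0.1 rad (1.0 is 0.1 rad). In form: [[dx, dy, dz, wx, wy, wz], ...]. A call has 1 to 20 rows; each row shifts and turns the commanded pose from where the row before left it, along the tool's axes as they then stand; what a row does not reach is not made up. A row lasts 1/8 s, in which the tool goes at most 62.5 mm and 10.7 degrees, less where a joint would pass 70% of its speed; a pose out of reach is approached as far as the arm can. A call with a number of a shift or a turn outside -1 to 1 is refused whole. A call with a gripper value outside its range is refused whole. "gripper" is the closure, from 0 (fully open) to 1 (shut), set as the call begins (left out, the last holds). The fingers move at their own pace and stop on an object; the grip force is fixed at half the most. Time passes only in rows, so rows that do not move let the fingers close. It gives the time, the measured TCP pose, the force, the opening and the grip force at its end, in the units of the state.
- get_obs(): the state, without advancing time (a new reading comes with each control period).
- snapshot(name): name is "scene" or "top" or "wrist"; returns a dict with "image" (420x560x3 uint8, blue, green, red), "range_z" (420x560 float32, m along the optical axis (not along the pixel's ray), 0 where there is no reading), "fx", "fy", "cx", "cy" (pixels), "k1" (the pictures are not rectified: a ray, as slopes to the right and down, at radius r is drawn at 1 + k1 r^2 times it, then the intrinsics apply), "rvec" (rotation vector, rad) and "tvec" (3), from world to camera coordinates, as OpenCV has them. Camera axes: x right, y down, z forward; pixel columns grow to the right and rows downward; lengths in m; the calibration is good to about 2 mm. A picture is of the moment at which its call begins.
- close_job(): hands the job in; it is judged then, once.
The state is a dict: "time": time; "joint_positions": joint angles; "qvel": joint speeds; "joint_torque": joint torques, N m; "tool_pos": TCP position; "ee_rot": TCP orientation; "wrist_force": force on the tool from outside, world axes, zero at the start; "wrist_torque": the same for the moment, N m; "width": finger opening in m; "finger_force": force on a finger pad.
Only numpy, scipy, OpenCV 4.12 (cv2) and the standard library are available. Lean on these libraries where they do the work, as an engineer would, in place of code of your own. Each camera call takes 0.05 s, during which the arm holds its last target. There are 200 camera calls.

## Working session

There is one attempt and no reset: what is moved stays moved. The work goes in short steps, Python scripts to look and compute and a tool call to move; the robot and the scene stay as the last step left them, time stands still between calls to the robot, and variables do not carry over. Pictures are saved under pics/ and viewed, at most 14 in all, crops included, and the job is handed in when it is done.

Besides the shell and the picture viewer there is one more tool, called after "Emit:" by a JSON object that holds its "name" and its "arguments". drive_tool: Moves the arm, as the interface text tells. Its arguments: {"type":"object","properties":{"commands":{"type":"array"},"gripper":{"type":"number"}},"required":["commands"]}

```bash
mkdir -p pics; cat > h.py <<'E'
import numpy as np, cv2
from bench import get_obs, snapshot, close_job
def save(s,n,crop=None,scale=1):
    im=s["image"]
    if crop: a,b,c,d=crop; im=im[b:d,a:c]
    if scale!=1: im=cv2.resize(im,None,fx=scale,fy=scale,interpolation=cv2.INTER_CUBIC)
    cv2.imwrite("pics/"+n,im)
def ray(s,u,v):
    x=np.array([(u-s["cx"])/s["fx"],(v-s["cy"])/s["fy"]]); y=x.copy()
    for _ in range(20): y=x/(1+s["k1"]*(y@y))
    R=cv2.Rodrigues(np.array(s["rvec"],float))[0]; t=np.array(s["tvec"],float).ravel()
    return -R.T@t, R.T@np.array([y[0],y[1],1.]),
def at_z(s,u,v,z):
    c,d=ray(s,u,v); return c+d*(z-c[2])/d[2]
def deproj(s,u,v):
    c,d=ray(s,u,v); return c+d*float(s["range_z"][int(round(v)),int(round(u))])
def cloud(s):
    H,W=s["range_z"].shape; u,v=np.meshgrid(np.arange(W),np.arange(H))
    x=np.stack([(u-s["cx"])/s["fx"],(v-s["cy"])/s["fy"]],-1); y=x.copy()
    for _ in range(20): y=x/(1+s["k1"]*(y**2).sum(-1,keepdims=True))
    R=cv2.Rodrigues(np.array(s["rvec"],float))[0]; t=np.array(s["tvec"],float).ravel()
    P=np.concatenate([y,np.ones((H,W,1))],-1)*s["range_z"][...,None]
    return (P-t)@R
E
python3 - <<'E'
from h import *
print(get_obs())
for n in("scene","top"):
    s=snapshot(n); save(s,n+"0.png"); print(n,ray(s,280,210),s["fx"],s["k1"])
E
```

```text
{'time': 0.0, 'joint_positions': array([-1.23212486e+00,  8.79394156e-02,  1.37222578e+00, -5.78971128e-05,
        1.68360871e+00, -1.03069112e-01]), 'qvel': array([ 0.00080896,  0.00166968, -0.00087454, -0.00126819,  0.0005511 ,
        0.00030255]), 'joint_torque': array([-2.15231994e-03, -3.40184963e+01, -3.02433443e+01,  7.15267262e-02,
        3.29796073e-02, -1.57827499e-04]), 'tool_pos': array([ 0.23494243, -0.49668902,  0.20432715]), 'ee_rot': array([-3.13941705e+00, -1.67184225e-04,  4.41733941e-01]), 'wrist_force': array([-0.33511733,  0.52535538, -0.88867121]), 'wrist_torque': array([-0.05155868,  0.03546902, -0.02358602]), 'finger_force': 0.0, 'width': 0.09449654571471175}
scene (array([ 1.26882025, -0.15611074,  1.04492112]), array([-0.6170959 ,  0.14105031, -0.77418005])) 428.03764241938734 -0.030335718480753587
top (array([ 0.32600183, -0.01309305,  1.39802606]), array([ 0.12386695, -0.0103552 , -0.99235496])) 546.2739514840578 -0.13468988739367588
```

View pics/scene0.png

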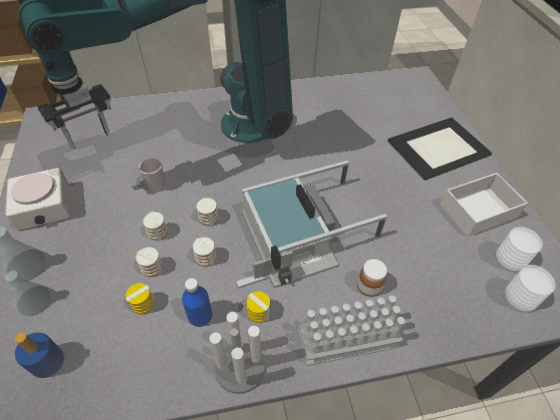

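View pics/top0.png

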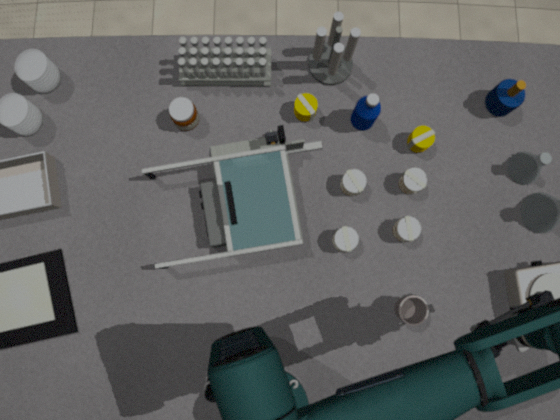

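Scene: four white stacks at top-view (354,181), (414,180), (407,229), (346,238). The two yellow ones at (306,107) and (423,138) are look-alikes, so I leave them alone. The chamber is at about (258,200), and the gate tab at about (278,135).

```bash
python3 - <<'E'
from h import *
s=snapshot("top"); save(s,"top1.png",(140,90,440,280),2.65)
P=cloud(s)
for u,v in [(354,181),(414,180),(407,229),(346,238),(306,107),(423,138)]:
    print((u,v),at_z(s,u,v,.064).round(3),deproj(s,u,v).round(3))
    m=(abs(P[...,2]-.064)<.008)&(np.hypot(*(P[...,:2]-at_z(s,u,v,.064)[:2]).transpose(2,0,1))<.045)
    print("   mean",P[m].mean(0).round(4),m.sum(), "minmax mid",((P[m].min(0)+P[m].max(0))/2).round(4))
for n,u,v,z in [("bottle",372,100,.17),("jar",181,107,.09),("beaker",414,310,.09)]: print(n,at_z(s,u,v,z).round(3))
E
```

```text
(354, 181) [ 0.567 -0.211  0.064] [ 0.566 -0.21   0.065]
   mean [ 0.5671 -0.2112  0.0641] 449 minmax mid [ 0.5682 -0.2121  0.0637]
(414, 180) [ 0.571 -0.362  0.064] [ 0.326 -0.013  1.398]
   mean [ 0.5732 -0.3634  0.0638] 438 minmax mid [ 0.5728 -0.3628  0.0637]
(407, 229) [ 0.448 -0.341  0.064] [ 0.448 -0.341  0.067]
   mean [ 0.4511 -0.3451  0.0638] 470 minmax mid [ 0.4516 -0.3455  0.0639]
(346, 238) [ 0.425 -0.189  0.064] [ 0.425 -0.189  0.066]
   mean [ 0.4238 -0.1895  0.0639] 461 minmax mid [ 0.4237 -0.1893  0.064 ]
(306, 107) [ 0.756 -0.091  0.064] [ 0.755 -0.091  0.069]
   mean [ 0.7643 -0.0905  0.0639] 435 minmax mid [ 0.7648 -0.0903  0.064 ]
(423, 138) [ 0.679 -0.389  0.064] [ 0.678 -0.387  0.07 ]
   mean [ 0.6838 -0.389   0.0639] 410 minmax mid [ 0.6841 -0.39    0.0636]
bottle [ 0.742 -0.241  0.17 ]
jar [0.746 0.222 0.09 ]
beaker [ 0.251 -0.349  0.09 ]
```

View pics/top1.png

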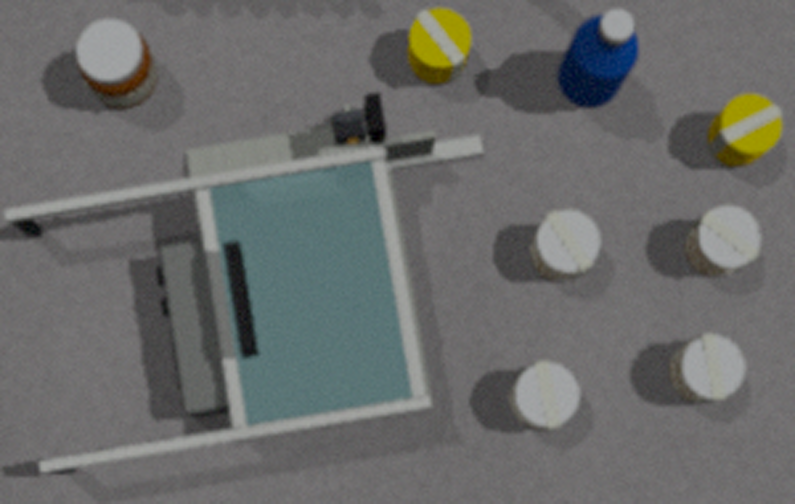

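```bash
python3 - <<'E'
from h import *
s=snapshot("top"); P=cloud(s)
f=lambda x,y,z:at_z(s,140+x/2.65-.3,90+y/2.65-.3,z)
A,B,C,D=[f(*p,.097) for p in [(430,402),(43,466),(8,215),(383,152)]]
print(A,B,C,D)
d1=B-A;d2=C-D;dy=(d1/np.linalg.norm(d1)+d2/np.linalg.norm(d2)); yaw=np.arctan2(-dy[0],dy[1]); print("len",np.linalg.norm(d1),np.linalg.norm(d2),np.linalg.norm(A-D),np.linalg.norm(B-C),"yaw",yaw)
ex=np.array([np.cos(yaw),np.sin(yaw)]);ey=np.array([-ex[1],ex[0]])
o=((A+B+C+D)/4)[:2]-ey*.088; print("origin",o)
loc=lambda p:np.array([(p[:2]-o)@ex,(p[:2]-o)@ey])
print("handle",loc(f(241,299,.133)),"tab",loc(f(375,117,.137)), "trackend",loc(f(482,147,.01)))
# cloud: rail top
Q=P.reshape(-1,3); L=np.stack([(Q[:,:2]-o)@ex,(Q[:,:2]-o)@ey,Q[:,2]],1)
m=(abs(L[:,0])<.16)&(L[:,1]>-.12)&(L[:,1]<.29)&(abs(L[:,2]-.097)<.006)
r=L[m]
for sgn in(-1,1):
    q=r[(abs(r[:,0]-sgn*.117)<.02)]; print(sgn,len(q),q.mean(0),np.polyfit(q[:,1],q[:,0],1),q[:,1].min(),q[:,1].max())
m=(L[:,2]>.115)&(L[:,2]<.15)&(abs(L[:,0]-.1)<.2)&(abs(L[:,1])<.25)
q=L[m]
for k in (q[q[:,0]<.09],q[q[:,0]>.1]): print(len(k),k.mean(0),k.min(0),k.max(0))
E
```

```text
[ 0.4133973  -0.07955658  0.097     ] [0.35222993 0.26842826 0.097     ] [0.58196719 0.30937695 0.097     ] [ 0.6433142  -0.03596004  0.097     ]
len 0.3533198152329678 0.350743634611906 0.23401375317571343 0.23335810783530533 yaw 0.1749041577147498
origin [0.51304037 0.02891474]
handle [-0.00179731  0.06163686] tab [ 0.14046447 -0.08253352] trackend [ 0.12659265 -0.18876943]
-1 966 [-0.11199507  0.05806431  0.09613582] [-0.02286308 -0.11066754] -0.08783020369515748 0.2668527872870701
1 990 [0.11237845 0.06067977 0.09593956] [0.02232366 0.11102386] -0.0879543446793069 0.26720615167354556
273 [-0.00123474  0.06334476  0.13247001] [-0.05047292  0.05626823  0.11548851] [0.04958769 0.07077317 0.13966828]
133 [ 0.17554503 -0.11644472  0.134163  ] [ 0.1268626  -0.24998029  0.11532456] [ 0.29983279 -0.07588406  0.14781311]
```

```bash
cat >> h.py <<'E'
from scipy.spatial.transform import Rotation as Rt
YAW=.175; O=np.array([.513,.029])
ex=np.array([np.cos(YAW),np.sin(YAW)]);ey=np.array([-ex[1],ex[0]])
def w(x,y): return O+x*ex+y*ey
def loc(p): d=np.asarray(p)[:2]-O; return np.array([d@ex,d@ey])
def delta(x,y,z,yaw=YAW,world=False):
    "turn (0.1rad units) to vertical tool w/ yaw, then shift in the turned tool's axes (0.04 m units)"
    o=get_obs(); p=np.array([x,y,z]) if world else np.array([*w(x,y),z])
    R0=Rt.from_euler("xyz",o["ee_rot"]); R1=Rt.from_euler("xyz",[np.pi,0,yaw])
    print("turn",((R0.inv()*R1).as_rotvec()/.1).round(2),"shift",(R1.inv().apply(p-o["tool_pos"])/.04).round(2),"r",np.hypot(*p[:2]).round(3),"now loc",loc(o["tool_pos"]).round(4),o["tool_pos"].round(4))
E
python3 -c "
from h import *
delta(.15,-.125,.2); print(get_obs()['joint_positions'])"
```

```text
turn [-0.01  0.    2.67] shift [12.88 -8.61  0.12] r 0.686 now loc [-0.3653 -0.4694] [ 0.2351 -0.4969  0.2047]
[-1.23208031e+00  8.77326192e-02  1.37166735e+00  1.91800588e-05
  1.68360308e+00 -1.03111576e-01]
```

Emit:
{"name": "drive_tool", "arguments": {"commands": [[0,0,-0.2,0,0,0.89],[0,0,-0.2,0,0,0.89],[0,0,0,0,0,0.89],[0.8,-0.54,0,0,0,0],[0.8,-0.54,0,0,0,0],[0.8,-0.54,0,0,0,0],[0.8,-0.54,0,0,0,0],[0.8,-0.54,0,0,0,0],[0.8,-0.54,0,0,0,0],[0.8,-0.54,0,0,0,0],[0.8,-0.54,0,0,0,0],[0.8,-0.54,0,0,0,0],[0.8,-0.54,0,0,0,0],[0.8,-0.54,0,0,0,0],[0.8,-0.54,0,0,0,0],[0.8,-0.54,0,0,0,0],[0.8,-0.54,0,0,0,0],[0.8,-0.54,0,0,0,0]], "gripper": 1}}

```text
time: 2.45
tool_pos: [0.6522, -0.0937, 0.221]
ee_rot: [-3.142, 0.001, 0.175]
wrist_force: [-0.2, -0.2, 0.2]
width: 0.0004
finger_force: 0.0
```

```bash
python3 -c "
from h import *
delta(.15,-.125,.1); print(get_obs()['width'])
s=snapshot('wrist'); save(s,'w1.png')
P=cloud(s).reshape(-1,3); L=np.c_[(P[:,:2]-O)@ex,(P[:,:2]-O)@ey,P[:,2]]
q=L[(L[:,2]>.125)&(L[:,2]<.145)&(abs(L[:,0]-.145)<.04)&(L[:,1]>-.2)&(L[:,1]<.03)]; print(len(q),q.mean(0),q.min(0),q.max(0))
q=L[(L[:,2]>.09)&(L[:,2]<.102)&(abs(L[:,0]-.117)<.02)&(L[:,1]>-.2)&(L[:,1]<.03)]; print(len(q),q.mean(0),q.min(0),q.max(0))
"
```

```text
turn [-0.    0.01 -0.  ] shift [ 0.86 -0.5   3.03] r 0.686 now loc [ 0.1157 -0.1451] [ 0.6522 -0.0937  0.221 ]
0.00041352058260766574
791 [ 0.14618435 -0.08616141  0.13608282] [ 0.1288816  -0.09247037  0.12501839] [ 0.16246664 -0.0781199   0.13893883]
3004 [ 0.11057811 -0.02991904  0.09464183] [ 0.09700181 -0.09252757  0.09002214] [0.13662273 0.02992608 0.10197565]
```

View pics/w1.png

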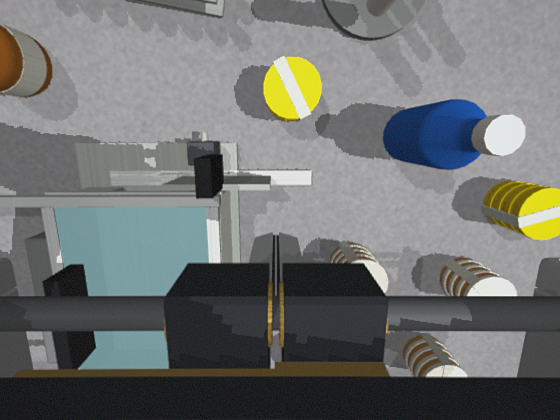

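Emit:
{"name": "drive_tool", "arguments": {"commands": [[0.43,-0.25,0,0,0,0],[0.43,-0.25,0,0,0,0],[0,0,0.6,0,0,0],[0,0,0.8,0,0,0],[0,0,0.8,0,0,0],[0,0,0.5,0,0,0],[0,0,0.3,0,0,0],[0,-0.2,0,0,0,0],[0,-0.2,0,0,0,0],[0,-0.2,0,0,0,0],[0,-0.2,0,0,0,0],[0,-0.2,0,0,0,0],[0,-0.2,0,0,0,0],[0,-0.2,0,0,0,0],[0,-0.2,0,0,0,0]]}}

```text
time: 4.38
tool_pos: [0.6724, -0.0106, 0.1034]
ee_rot: [3.132, -0.004, 0.172]
wrist_force: [2.4, -10.0, 0.5]
width: 0.0004
finger_force: 5.3
```

```bash
python3 -c "
from h import *
delta(.15,-.02,.1); print(get_obs()['wrist_force'])
"
```

```text
turn [ 0.1  -0.04 -0.03] shift [-0.   -1.17  0.09] r 0.665 now loc [ 0.1501 -0.0668] [ 0.6724 -0.0106  0.1034]
[ 2.42531698 -9.97274033  0.51818939]
```

Gate is moving (about 10 N). Continue slowly to the stop.

Emit:
{"name": "drive_tool", "arguments": {"commands": [[0,-0.15,0,0,0,0],[0,-0.15,0,0,0,0],[0,-0.15,0,0,0,0],[0,-0.15,0,0,0,0],[0,-0.15,0,0,0,0],[0,-0.15,0,0,0,0],[0,-0.1,0,0,0,0],[0,-0.05,0,0,0,0],[0,-0.05,0,0,0,0],[0,0,0,0,0,0]]}}

```text
time: 5.62
tool_pos: [0.6644, 0.0343, 0.1034]
ee_rot: [3.135, -0.003, 0.173]
wrist_force: [1.7, -6.9, 0.7]
width: 0.0005
finger_force: 3.5
```

```bash
python3 -c "
from h import *
delta(.15,-.02,.1); print(get_obs()['wrist_force'])
s=snapshot('wrist')
P=cloud(s).reshape(-1,3); L=np.c_[(P[:,:2]-O)@ex,(P[:,:2]-O)@ey,P[:,2]]
q=L[(L[:,2]>.125)&(L[:,2]<.145)&(abs(L[:,0]-.145)<.02)&(L[:,1]>-.2)&(L[:,1]<.03)]; print(len(q),q.mean(0),q.min(0),q.max(0))
"
```

```text
turn [ 0.07 -0.03 -0.02] shift [ 0.   -0.03  0.08] r 0.665 now loc [ 0.15   -0.0212] [0.6644 0.0343 0.1034]
[ 1.74077128 -6.87756276  0.7344217 ]
1383 [ 0.15885639 -0.01290863  0.13543606] [ 0.15372102 -0.03464432  0.12500523] [0.16265626 0.00417376 0.14496342]
```

Force is still at the friction level, so keep creeping until the stop shows.

Emit:
{"name": "drive_tool", "arguments": {"commands": [[0,-0.05,0,0,0,0],[0,-0.05,0,0,0,0],[0,-0.05,0,0,0,0],[0,-0.05,0,0,0,0],[0,0,0,0,0,0]]}}

```text
time: 6.3
tool_pos: [0.6639, 0.0367, 0.1035]
ee_rot: [3.126, -0.003, 0.17]
wrist_force: [2.7, -17.2, -0.1]
width: 0.0001
finger_force: 8.9
```

Emit:
{"name": "drive_tool", "arguments": {"commands": [[0,-0.05,0,0,0,0],[0,-0.05,0,0,0,0],[0,0,0,0,0,0],[0,0.3,0,0,0,0],[0,0.5,0,0,0,0],[0,0.5,0,0,0,0],[0,0,-0.5,0,0,0],[0,0,-1,0,0,0],[0,0,-1,0,0,0],[0,0,-0.7,0,0,0]]}}

```text
time: 7.55
tool_pos: [0.6707, -0.0011, 0.2341]
ee_rot: [3.141, -0.005, 0.176]
wrist_force: [0.2, 0.3, 0.3]
width: 0.0006
finger_force: 0.0
```

```bash
python3 -c "
from h import *
s=snapshot('scene'); save(s,'s2.png',(200,170,380,305),4)
s=snapshot('wrist'); 
P=cloud(s).reshape(-1,3); L=np.c_[(P[:,:2]-O)@ex,(P[:,:2]-O)@ey,P[:,2]]
q=L[(L[:,2]>.12)&(L[:,2]<.145)&(abs(L[:,0]-.145)<.02)&(L[:,1]>-.04)&(L[:,1]<.03)]; print(len(q),q.mean(0),q.min(0),q.max(0))
q=L[(L[:,2]>.12)&(L[:,2]<.145)&(abs(L[:,0]-.0)<.06)&(L[:,1]>.03)&(L[:,1]<.12)]; print(len(q),q.mean(0),q.min(0),q.max(0))
delta(0,.0,.2)
"
```

```text
702 [ 0.14638541 -0.00160846  0.13522357] [ 0.12809219 -0.00789797  0.12001221] [0.16262312 0.00663595 0.13894982]
579 [0.00125309 0.06049673 0.13291014] [-0.0215285   0.05309555  0.12823445] [0.02443451 0.06885677 0.13595769]
turn [ 0.02 -0.11  0.01] shift [-3.78 -1.44  0.91] r 0.514 now loc [ 0.1513 -0.0575] [ 0.672  -0.0013  0.2364]
```

View pics/s2.png

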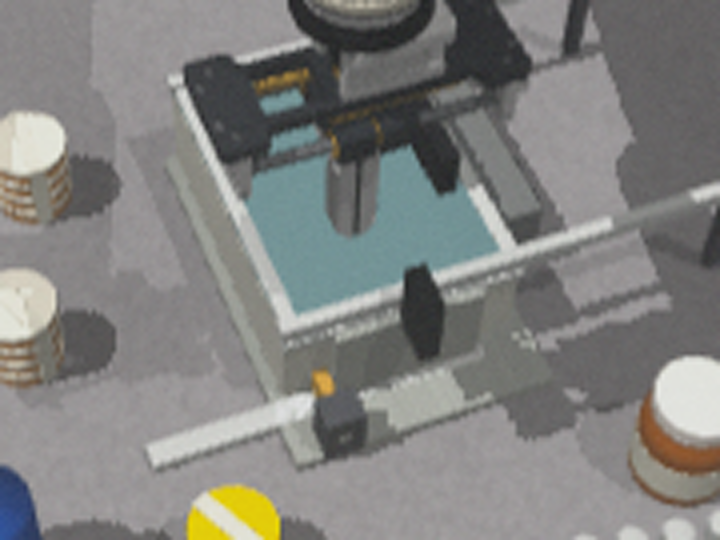

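Emit:
{"name": "drive_tool", "arguments": {"commands": [[-0.95,-0.3,0,0,-0.1,0],[-0.95,-0.5,0,0,0,0],[-0.95,-0.6,0,0,0,0],[-0.95,-0.55,0,0,0,0],[0,0,0.8,0,0,0],[0,0,1,0,0,0],[0,0,0.8,0,0,0],[0,0,0.4,0,0,0],[0,0,0.25,0,0,0],[0,-0.2,0,0,0,0],[0,-0.2,0,0,0,0],[0,-0.3,0,0,0,0],[0,-0.3,0,0,0,0],[0,-0.3,0,0,0,0],[0,-0.3,0,0,0,0]]}}

```text
time: 9.52
tool_pos: [0.4949, 0.1118, 0.1013]
ee_rot: [3.141, 0.008, 0.175]
wrist_force: [1.7, -2.5, 2.4]
width: 0.0004
finger_force: 1.9
```

```bash
python3 -c "
from h import *
delta(0,.213,.105); print(get_obs()['wrist_force'])
"
```

```text
turn [ 0.01  0.08 -0.  ] shift [ 0.09 -3.21 -0.09] r 0.532 now loc [-0.0034  0.0847] [0.4949 0.1118 0.1013]
[ 1.71721342 -2.49411045  2.41063681]
```

Emit:
{"name": "drive_tool", "arguments": {"commands": [[0,-0.3,-0.1,0,0,0],[0,-0.3,0,0,0,0],[0,-0.3,0,0,0,0],[0,-0.3,0,0,0,0],[0,-0.3,0,0,0,0],[0,-0.3,0,0,0,0],[0,-0.3,0,0,0,0],[0,-0.3,0,0,0,0],[0,-0.3,0,0,0,0],[0,-0.3,0,0,0,0],[0,-0.15,0,0,0,0],[0,-0.1,0,0,0,0],[0,0,0,0,0,0],[0,0,0,0,0,0]]}}

```text
time: 11.28
tool_pos: [0.4721, 0.2382, 0.1047]
ee_rot: [3.139, 0.01, 0.174]
wrist_force: [-1.4, -6.5, -1.2]
width: 0.0003
finger_force: 2.8
```

```bash
python3 -c "
from h import *
delta(0,.213,.105); print(get_obs()['wrist_force'])
"
```

```text
turn [ 0.02  0.1  -0.01] shift [ 0.1   0.   -0.01] r 0.532 now loc [-0.0039  0.2131] [0.4721 0.2382 0.1047]
[-1.40560988 -6.50991346 -1.16370676]
```

Emit:
{"name": "drive_tool", "arguments": {"commands": [[0,0.3,0,0,0,0],[0,0.5,-0.3,0,0,0],[0,0.5,-0.8,0,0,0],[0,0.5,-1,0,0,0],[0,0,-0.6,0,0,-1],[0,0,0,0,0,-1],[0,0,0,0,0,-1],[0,0,0,0,0,-1],[0,0,0,0,0,-1],[0,0,0,0,0,-1],[0,0,0,0,0,-1],[0,0,0,0,0,-1],[0,0,0,0,0,-1],[0,0,0,0,0,-1],[0,0,0,0,0,-1],[0,0,0,0,0,-1],[0,0,0,0,0,-1],[0,0,0,0,0,-1],[0,0,0,0,0,-1],[0,0,0,0,0,-0.7]], "gripper": 0}}

```text
time: 13.78
tool_pos: [0.4864, 0.1691, 0.2138]
ee_rot: [-3.135, -0.002, 1.747]
wrist_force: [-0.2, 1.6, -0.1]
width: 0.094
finger_force: 0.0
```

```bash
cat >> h.py <<'E'
YG=YAW+np.pi/2
ST=[(.568,-.212),(.573,-.363),(.451,-.345),(.424,-.1895)]
def stacks(name="top",zr=(.055,.072)):
    s=snapshot(name); P=cloud(s); 
    m=((P[...,2]>zr[0])&(P[...,2]<zr[1])&(P[...,0]>.3)&(P[...,0]<.8)&(P[...,1]>-.55)&(P[...,1]<-.05)&(s["range_z"]>0)).astype(np.uint8)
    n,lab,st,_=cv2.connectedComponentsWithStats(m)
    for i in range(1,n):
        if st[i,4]>80:
            k=lab==i; q=P[k]; c=s["image"][k].mean(0)
            print(name,st[i,4],"centre",((q.min(0)+q.max(0))/2)[:2].round(4),"mean",q.mean(0).round(4),"size",np.ptp(q,0)[:2].round(3),"bgr",c.round())
E
python3 -c "
from h import *
s=snapshot('top')
P=cloud(s).reshape(-1,3); L=np.c_[(P[:,:2]-O)@ex,(P[:,:2]-O)@ey,P[:,2]]
q=L[(L[:,2]>.122)&(L[:,2]<.145)&(abs(L[:,0]-.0)<.06)&(L[:,1]>.15)&(L[:,1]<.3)]; print('handle',len(q),q.mean(0),q.min(0),q.max(0))
stacks(); delta(*ST[3],.2,YG,True)
"
```

```text
handle 230 [-0.00956301  0.23200446  0.13280831] [-0.04905087  0.22457159  0.12221365] [0.03646458 0.24020989 0.13996526]
top 436 centre [ 0.7642 -0.0903] mean [ 0.7643 -0.0906  0.0642] size [0.06  0.059] bgr [ 50. 156. 162.]
top 412 centre [ 0.6835 -0.3897] mean [ 0.6836 -0.3889  0.064 ] size [0.057 0.058] bgr [ 51. 157. 162.]
top 453 centre [ 0.5679 -0.2121] mean [ 0.5671 -0.211   0.0639] size [0.06  0.059] bgr [162. 164. 162.]
top 446 centre [ 0.5728 -0.3637] mean [ 0.5731 -0.363   0.0639] size [0.058 0.06 ] bgr [160. 162. 161.]
top 469 centre [ 0.4513 -0.3453] mean [ 0.451  -0.345   0.0642] size [0.062 0.06 ] bgr [161. 163. 161.]
top 453 centre [ 0.441  -0.2143] mean [ 0.4416 -0.2145  0.0641] size [0.057 0.06 ] bgr [164. 166. 164.]
turn [-0.07 -0.02 -0.01] shift [-8.55 -3.09  0.34] r 0.464 now loc [-0.0019  0.1425] [0.4863 0.169  0.2137]
```

The guard is open (handle at y=0.232). One stack was knocked to (0.441,-0.214). The four white stacks (bgr about 162 each) are the targets, confirmed in the enlarged crop top1. The yellow ones are not touched.

```bash
python3 -c "
from h import *
delta(.4413,-.2144,.2,YG,True)"
```

```text
turn [-0.07 -0.02 -0.01] shift [-9.24 -2.78  0.34] r 0.491 now loc [-0.0019  0.1425] [0.4863 0.169  0.2137]
```

Emit:
{"name": "drive_tool", "arguments": {"commands": [[-0.92,-0.28,0,0,0,0],[-0.92,-0.28,0,0,0,0],[-0.92,-0.28,0,0,0,0],[-0.92,-0.28,0,0,0,0],[-0.92,-0.28,0,0,0,0],[-0.92,-0.28,0,0,0,0],[-0.92,-0.28,0,0,0,0],[-0.92,-0.28,0,0,0,0],[-0.92,-0.28,0,0,0,0],[-0.92,-0.26,0,0,0,0],[0,0,0.8,-0.07,0,0],[0,0,0.8,0,0,0],[0,0,0.6,0,0,0],[0,0,0,0,0,0]]}}

```text
time: 15.62
tool_pos: [0.4384, -0.2127, 0.1242]
ee_rot: [-3.137, -0.003, 1.744]
wrist_force: [0.5, -0.4, -0.0]
width: 0.0942
finger_force: 0.0
```

```bash
python3 -c "
from h import *
delta(.4413,-.2144,.038,YG,True); stacks(); s=snapshot('wrist'); save(s,'w3.png'); stacks('wrist')"
```

```text
turn [-0.05 -0.03 -0.02] shift [-0.05  0.07  2.15] r 0.491 now loc [-0.1156 -0.225 ] [ 0.4384 -0.2127  0.1242]
top 439 centre [ 0.7644 -0.0902] mean [ 0.7643 -0.0907  0.0637] size [0.06  0.059] bgr [ 51. 157. 163.]
top 415 centre [ 0.6843 -0.3893] mean [ 0.6835 -0.3888  0.0638] size [0.058 0.058] bgr [ 52. 158. 164.]
top 321 centre [ 0.5732 -0.2121] mean [ 0.5742 -0.2097  0.0638] size [0.048 0.058] bgr [163. 165. 163.]
top 445 centre [ 0.5732 -0.3627] mean [ 0.5732 -0.363   0.0639] size [0.058 0.059] bgr [161. 164. 162.]
wrist 1929 centre [ 0.4953 -0.0648] mean [ 0.4946 -0.0645  0.0638] size [0.165 0.03 ] bgr [78. 82. 82.]
wrist 4241 centre [ 0.441  -0.2159] mean [ 0.4409 -0.2148  0.0639] size [0.062 0.059] bgr [205. 210. 207.]
wrist 4218 centre [ 0.568  -0.2125] mean [ 0.5671 -0.2107  0.0639] size [0.061 0.06 ] bgr [197. 203. 199.]
wrist 2300 centre [ 0.4502 -0.3416] mean [ 0.4478 -0.3379  0.0638] size [0.062 0.048] bgr [193. 196. 192.]
```

View pics/w3.png

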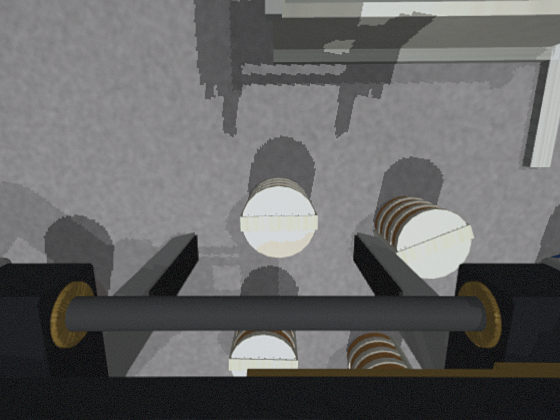

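Emit:
{"name": "drive_tool", "arguments": {"commands": [[-0.07,0.07,0.7,-0.05,0,0],[0,0,0.7,0,0,0],[0,0,0.5,0,0,0],[0,0,0.25,0,0,0],[0,0,0,0,0,0]]}}

```text
time: 16.4
tool_pos: [0.4428, -0.2158, 0.0403]
ee_rot: [3.139, 0.0, 1.745]
wrist_force: [-0.1, -0.1, -0.4]
width: 0.0938
finger_force: 0.0
```

Emit:
{"name": "drive_tool", "arguments": {"commands": [[0,0,0,0,0,0],[0,0,0,0,0,0],[0,0,0,0,0,0],[0,0,0,0,0,0],[0,0,0,0,0,0],[0,0,0,0,0,0]], "gripper": 1}}

```text
time: 17.15
tool_pos: [0.4425, -0.2157, 0.04]
ee_rot: [3.139, 0.0, 1.745]
wrist_force: [-0.5, 0.7, 3.3]
width: 0.0594
finger_force: 30.0
```

Emit:
{"name": "drive_tool", "arguments": {"commands": [[0,0,-0.4,0,0,0],[0,0,-0.8,0,0,0],[0,0,-0.9,0,0,0],[0,0,-0.9,0,0,0],[0,0,-0.9,0,0,0]]}}

```text
time: 17.77
tool_pos: [0.442, -0.2155, 0.1976]
ee_rot: [3.139, 0.0, 1.745]
wrist_force: [-0.9, 0.5, -1.9]
width: 0.0596
finger_force: 30.0
```

```bash
python3 -c "
from h import *
delta(-.055,.04,.056,YG); print(get_obs()['width'])"
```

```text
turn [ 0.03  0.   -0.01] shift [6.71 1.44 3.54] r 0.456 now loc [-0.1125 -0.2284] [ 0.442  -0.2155  0.1976]
0.059555372150092455
```

Emit:
{"name": "drive_tool", "arguments": {"commands": [[0.5,0.16,0,0,0,0],[0.8,0.16,0,0,0,0],[0.85,0.16,0,0,0,0],[0.85,0.16,0,0,0,0],[0.85,0.16,0,0,0,0],[0.85,0.16,0,0,0,0],[0.85,0.16,0,0,0,0],[0.7,0.16,0,0,0,0],[0.45,0.16,0,0,0,0],[0,0,0,0,0,0],[0,0,0.7,0,0,0],[0,0,0.8,0,0,0],[0,0,0.7,0,0,0],[0,0,0.5,0,0,0],[0,0,0.3,0,0,0],[0,0,0.2,0,0,0],[0,0,0.1,0,0,0],[0,0,0,0,0,0]]}}

```text
time: 20.02
tool_pos: [0.453, 0.0583, 0.0642]
ee_rot: [3.139, 0.0, 1.745]
wrist_force: [1.2, -0.0, -1.3]
width: 0.0596
finger_force: 30.0
```

```bash
python3 -c "
from h import *
delta(-.055,.04,.056,YG); print(get_obs()['wrist_force'])"
```

```text
turn [ 0.03  0.   -0.01] shift [ 0.02 -0.02  0.2 ] r 0.456 now loc [-0.054   0.0393] [0.453  0.0583 0.0642]
[ 1.21426657 -0.0261285  -1.33856276]
```

Emit:
{"name": "drive_tool", "arguments": {"commands": [[0,0,0.1,0,0,0],[0,0,0.08,0,0,0],[0,0,0.04,0,0,0],[0,0,0,0,0,0]]}}

```text
time: 20.52
tool_pos: [0.4528, 0.0584, 0.0561]
ee_rot: [3.139, 0.0, 1.745]
wrist_force: [-1.6, 0.7, 5.2]
width: 0.0595
finger_force: 30.0
```

Emit:
{"name": "drive_tool", "arguments": {"commands": [[0,0,0,0,0,0],[0,0,0,0,0,0],[0,0,0,0,0,0],[0,0,0,0,0,0]], "gripper": 0.2}}

```text
time: 21.02
tool_pos: [0.4527, 0.0583, 0.0548]
ee_rot: [3.14, 0.0, 1.745]
wrist_force: [-0.5, -0.5, 0.1]
width: 0.075
finger_force: 0.0
```

Emit:
{"name": "drive_tool", "arguments": {"commands": [[0,0,-0.4,0,0,0],[0,0,-0.8,0,0,0],[0,0,-0.9,0,0,0],[0,0,-0.9,0,0,0],[0,0,-0.8,0,0,0]]}}

```text
time: 21.65
tool_pos: [0.4528, 0.0583, 0.2099]
ee_rot: [3.137, 0.001, 1.745]
wrist_force: [0.3, -0.2, -0.1]
width: 0.0749
finger_force: 0.0
```

```bash
python3 -c "
from h import *
stacks(); delta(.568,-.212,.04,YG,True)
s=snapshot('wrist');P=cloud(s).reshape(-1,3); L=np.c_[(P[:,:2]-O)@ex,(P[:,:2]-O)@ey,P[:,2]]
q=L[(L[:,2]>.075)&(L[:,2]<.085)&(abs(L[:,0]+.055)<.038)&(abs(L[:,1]-.04)<.035)]; print(len(q),q.mean(0),q.min(0),q.max(0))"
```

```text
top 434 centre [ 0.7648 -0.0902] mean [ 0.7644 -0.0906  0.0641] size [0.061 0.059] bgr [ 51. 157. 162.]
top 409 centre [ 0.6834 -0.3894] mean [ 0.6837 -0.389   0.064 ] size [0.056 0.059] bgr [ 52. 158. 163.]
top 452 centre [ 0.5676 -0.2118] mean [ 0.567  -0.2112  0.064 ] size [0.059 0.058] bgr [162. 165. 163.]
top 442 centre [ 0.5727 -0.3636] mean [ 0.5731 -0.3632  0.064 ] size [0.058 0.059] bgr [161. 163. 161.]
top 472 centre [ 0.4517 -0.3459] mean [ 0.4511 -0.3452  0.064 ] size [0.062 0.061] bgr [161. 163. 162.]
turn [ 0.13  0.02 -0.01] shift [-7.15  1.61  4.37] r 0.606 now loc [-0.0521  0.039 ] [0.4549 0.0583 0.2148]
2621 [-0.0551994   0.04022629  0.07988334] [-0.08548271  0.00971261  0.07555029] [-0.0250534   0.06922061  0.08268352]
```

Emit:
{"name": "drive_tool", "arguments": {"commands": [[-0.8,0.18,0,0.1,0,0],[-0.8,0.18,0,0,0,0],[-0.8,0.18,0,0,0,0],[-0.8,0.18,0,0,0,0],[-0.8,0.18,0,0,0,0],[-0.8,0.18,0,0,0,0],[-0.8,0.18,0,0,0,0],[-0.8,0.18,0,0,0,0],[-0.75,0.18,0,0,0,0],[0,0,0.8,0,0,0],[0,0,0.8,0,0,0],[0,0,0.6,0,0,0],[0,0,0,0,0,0],[0,0,0,0,0,0]], "gripper": 0}}

```text
time: 23.5
tool_pos: [0.5654, -0.2125, 0.1194]
ee_rot: [-3.134, 0.001, 1.745]
wrist_force: [0.4, -0.6, -0.6]
width: 0.0939
finger_force: 0.0
```

```bash
python3 -c "
from h import *
delta(.568,-.212,.04,YG,True); stacks('wrist')"
```

```text
turn [-0.07  0.01 -0.01] shift [0.   0.07 1.99] r 0.606 now loc [ 0.0096 -0.2469] [ 0.5654 -0.2125  0.1194]
wrist 1411 centre [ 0.7474 -0.0973] mean [ 0.7417 -0.1004  0.0624] size [0.027 0.048] bgr [ 61. 150. 158.]
wrist 4515 centre [ 0.5679 -0.2124] mean [ 0.5678 -0.2113  0.0639] size [0.059 0.06 ] bgr [209. 213. 211.]
wrist 274 centre [ 0.7378 -0.2174] mean [ 0.7347 -0.2151  0.0621] size [0.033 0.011] bgr [78. 41. 19.]
wrist 300 centre [ 0.7165 -0.2393] mean [ 0.7143 -0.2399  0.0612] size [0.009 0.029] bgr [67. 36. 18.]
wrist 567 centre [ 0.4706 -0.3536] mean [ 0.4731 -0.3525  0.0634] size [0.023 0.042] bgr [161. 173. 175.]
wrist 823 centre [ 0.5712 -0.3479] mean [ 0.5686 -0.344   0.0625] size [0.052 0.025] bgr [164. 166. 165.]
```

Emit:
{"name": "drive_tool", "arguments": {"commands": [[0,0.07,0.7,-0.05,0,0],[0,0,0.7,0,0,0],[0,0,0.4,0,0,0],[0,0,0.15,0,0,0],[0,0,0,0,0,0]]}}

```text
time: 24.18
tool_pos: [0.5679, -0.2121, 0.0413]
ee_rot: [-3.139, 0.001, 1.745]
wrist_force: [0.0, -0.6, -1.1]
width: 0.094
finger_force: 0.0
```

Emit:
{"name": "drive_tool", "arguments": {"commands": [[0,0,0,0,0,0],[0,0,0,0,0,0],[0,0,0,0,0,0],[0,0,0,0,0,0],[0,0,0,0,0,0]], "gripper": 1}}

```text
time: 24.8
tool_pos: [0.5679, -0.2119, 0.041]
ee_rot: [-3.14, 0.0, 1.745]
wrist_force: [0.9, 1.0, 0.6]
width: 0.0597
finger_force: 30.0
```

Emit:
{"name": "drive_tool", "arguments": {"commands": [[0,0,-0.4,0,0,0],[0,0,-0.8,0,0,0],[0,0,-0.9,0,0,0],[0,0,-0.9,0,0,0],[0,0,-0.9,0,0,0],[0,0,0,0,0,0]]}}

```text
time: 25.55
tool_pos: [0.5695, -0.2127, 0.2013]
ee_rot: [3.138, 0.005, 1.745]
wrist_force: [-0.4, 0.3, -2.1]
width: 0.0597
finger_force: 30.0
```

```bash
python3 -c "
from h import *
delta(.055,.04,.057,YG); print(get_obs()['width'])"
```

```text
turn [ 0.04  0.05 -0.01] shift [7.2  1.04 3.61] r 0.566 now loc [ 0.0136 -0.2478] [ 0.5695 -0.2127  0.2013]
0.059663478426555575
```

Emit:
{"name": "drive_tool", "arguments": {"commands": [[0.5,0.1,0,0,0,0],[0.8,0.12,0,0,0,0],[0.85,0.12,0,0,0,0],[0.85,0.1,0,0,0,0],[0.85,0.1,0,0,0,0],[0.85,0.1,0,0,0,0],[0.85,0.1,0,0,0,0],[0.75,0.1,0,0,0,0],[0.6,0.1,0,0,0,0],[0.3,0.1,0,0,0,0],[0,0,0,0,0,0],[0,0,0.7,0,0,0],[0,0,0.8,0,0,0],[0,0,0.7,0,0,0],[0,0,0.5,0,0,0],[0,0,0.3,0,0,0],[0,0,0.2,0,0,0],[0,0,0.1,0,0,0],[0,0,0,0,0,0]]}}

```text
time: 27.92
tool_pos: [0.5589, 0.0789, 0.0648]
ee_rot: [-3.139, 0.0, 1.745]
wrist_force: [0.2, -0.3, -1.4]
width: 0.0595
finger_force: 30.0
```

```bash
python3 -c "
from h import *
delta(.055,.04,.057,YG); print(get_obs()['wrist_force'])"
```

```text
turn [-0.02  0.   -0.01] shift [-0.03  0.03  0.19] r 0.566 now loc [0.0539 0.0412] [0.5589 0.0789 0.0648]
[ 0.20577335 -0.31986723 -1.44756015]
```

Emit:
{"name": "drive_tool", "arguments": {"commands": [[-0.03,0.02,0.1,0,0,0],[0,0,0.08,0,0,0],[0,0,0.04,0,0,0],[0,0,0,0,0,0]]}}

```text
time: 28.42
tool_pos: [0.5599, 0.0779, 0.0569]
ee_rot: [-3.14, 0.0, 1.745]
wrist_force: [-1.7, 0.4, 5.0]
width: 0.0598
finger_force: 30.0
```

Emit:
{"name": "drive_tool", "arguments": {"commands": [[0,0,0,0,0,0],[0,0,0,0,0,0],[0,0,0,0,0,0],[0,0,0,0,0,0],[0,0,-0.4,0,0,0],[0,0,-0.8,0,0,0],[0,0,-0.9,0,0,0],[0,0,-0.9,0,0,0],[0,0,-0.8,0,0,0],[0,0,0,0,0,0]], "gripper": 0.2}}

```text
time: 29.68
tool_pos: [0.562, 0.0781, 0.2123]
ee_rot: [3.136, 0.001, 1.745]
wrist_force: [0.4, -0.4, -0.2]
width: 0.0749
finger_force: 0.0
```

```bash
cat >> h.py <<'E'
def placed(x,y):
    s=snapshot('wrist');P=cloud(s).reshape(-1,3); L=np.c_[(P[:,:2]-O)@ex,(P[:,:2]-O)@ey,P[:,2]]
    q=L[(L[:,2]>.073)&(L[:,2]<.085)&(abs(L[:,0]-x)<.038)&(abs(L[:,1]-y)<.035)]; print("placed",len(q),q.mean(0),q.min(0),q.max(0))
E
python3 -c "
from h import *
stacks(); delta(.573,-.363,.041,YG,True); placed(.055,.04)"
```

```text
top 438 centre [ 0.7648 -0.0902] mean [ 0.7643 -0.0906  0.0643] size [0.061 0.059] bgr [ 52. 161. 166.]
top 415 centre [ 0.6839 -0.3897] mean [ 0.6837 -0.3887  0.0639] size [0.057 0.059] bgr [ 54. 161. 167.]
top 445 centre [ 0.5729 -0.3635] mean [ 0.5732 -0.3631  0.0636] size [0.059 0.059] bgr [164. 166. 165.]
top 472 centre [ 0.4514 -0.3456] mean [ 0.4511 -0.3452  0.0639] size [0.063 0.059] bgr [165. 167. 166.]
turn [ 0.01  0.01 -0.01] shift [-10.91  -1.62   4.21] r 0.678 now loc [0.0556 0.04  ] [0.5608 0.0781 0.2095]
placed 2717 [0.05375694 0.04036437 0.07986453] [0.02388637 0.01040656 0.07367878] [0.08359496 0.06909911 0.0827495 ]
```

Emit:
{"name": "drive_tool", "arguments": {"commands": [[-0.84,-0.125,0,0,0,0],[-0.84,-0.125,0,0,0,0],[-0.84,-0.125,0,0,0,0],[-0.84,-0.125,0,0,0,0],[-0.84,-0.125,0,0,0,0],[-0.84,-0.125,0,0,0,0],[-0.84,-0.125,0,0,0,0],[-0.84,-0.125,0,0,0,0],[-0.84,-0.125,0,0,0,0],[-0.84,-0.125,0,0,0,0],[-0.84,-0.125,0,0,0,0],[-0.84,-0.125,0,0,0,0],[-0.83,-0.12,0,0,0,0],[0,0,0.8,0,0,0],[0,0,0.8,0,0,0],[0,0,0.6,0,0,0],[0,0,0,0,0,0],[0,0,0,0,0,0]], "gripper": 0}}

```text
time: 32.02
tool_pos: [0.5715, -0.363, 0.1197]
ee_rot: [-3.138, -0.0, 1.745]
wrist_force: [-0.3, -0.3, 0.7]
width: 0.0938
finger_force: 0.0
```

```bash
python3 -c "
from h import *
delta(.573,-.363,.041,YG,True); stacks('wrist')"
```

```text
turn [-0.03 -0.   -0.01] shift [-0.01  0.04  1.97] r 0.678 now loc [-0.0107 -0.3962] [ 0.5715 -0.363   0.1197]
wrist 1405 centre [ 0.7284 -0.2453] mean [ 0.7191 -0.2507  0.0639] size [0.035 0.061] bgr [75. 39. 19.]
wrist 5167 centre [ 0.4507 -0.3476] mean [ 0.4513 -0.3465  0.0638] size [0.063 0.059] bgr [197. 204. 199.]
wrist 4477 centre [ 0.574  -0.3657] mean [ 0.5738 -0.3647  0.0639] size [0.059 0.06 ] bgr [201. 206. 203.]
wrist 1614 centre [ 0.6888 -0.3807] mean [ 0.6908 -0.3762  0.0637] size [0.05 0.04] bgr [ 57. 183. 193.]
```

Emit:
{"name": "drive_tool", "arguments": {"commands": [[-0.04,0.05,0.7,-0.02,0,0],[0,0,0.7,0,0,0],[0,0,0.4,0,0,0],[0,0,0.15,0,0,0],[0,0,0,0,0,0]]}}

```text
time: 32.7
tool_pos: [0.574, -0.3646, 0.0425]
ee_rot: [-3.141, 0.001, 1.745]
wrist_force: [0.4, 0.5, -0.7]
width: 0.0944
finger_force: 0.0
```

Emit:
{"name": "drive_tool", "arguments": {"commands": [[0,0,0,0,0,0],[0,0,0,0,0,0],[0,0,0,0,0,0],[0,0,0,0,0,0],[0,0,0,0,0,0]], "gripper": 1}}

```text
time: 33.33
tool_pos: [0.574, -0.3644, 0.0422]
ee_rot: [-3.141, 0.001, 1.745]
wrist_force: [0.3, 0.1, 1.5]
width: 0.0595
finger_force: 30.0
```

Emit:
{"name": "drive_tool", "arguments": {"commands": [[0,0,-0.4,0,0,0],[0,0,-0.8,0,0,0],[0,0,-0.9,0,0,0],[0,0,-0.9,0,0,0],[0,0,-0.9,0,0,0],[0,0,0,0,0,0]]}}

```text
time: 34.08
tool_pos: [0.5752, -0.3655, 0.2031]
ee_rot: [3.137, 0.007, 1.745]
wrist_force: [0.2, -0.3, -2.0]
width: 0.0597
finger_force: 30.0
```

```bash
python3 -c "
from h import *
delta(.055,-.04,.057,YG); print(get_obs()['width'])"
```

```text
turn [ 0.05  0.07 -0.01] shift [8.98 1.56 3.65] r 0.574 now loc [-0.0074 -0.3993] [ 0.5752 -0.3655  0.2031]
0.05966880823248196
```

Emit:
{"name": "drive_tool", "arguments": {"commands": [[0.5,0.13,0,0,0,0],[0.75,0.13,0,0,0,0],[0.83,0.13,0,0,0,0],[0.83,0.13,0,0,0,0],[0.83,0.13,0,0,0,0],[0.83,0.13,0,0,0,0],[0.83,0.13,0,0,0,0],[0.83,0.13,0,0,0,0],[0.83,0.13,0,0,0,0],[0.83,0.13,0,0,0,0],[0.7,0.13,0,0,0,0],[0.37,0.13,0,0,0,0],[0,0,0,0,0,0],[0,0,0.7,0,0,0],[0,0,0.8,0,0,0],[0,0,0.7,0,0,0],[0,0,0.5,0,0,0],[0,0,0.4,0,0,0],[0,0,0.2,0,0,0],[0,0,0,0,0,0]]}}

```text
time: 36.58
tool_pos: [0.5729, -0.0008, 0.0654]
ee_rot: [-3.14, -0.0, 1.744]
wrist_force: [-0.3, 0.5, -1.7]
width: 0.0594
finger_force: 30.0
```

```bash
python3 -c "
from h import *
delta(.055,-.04,.058,YG); print(get_obs()['wrist_force'])"
```

```text
turn [-0.02 -0.   -0.01] shift [-0.    0.03  0.18] r 0.574 now loc [ 0.0538 -0.0398] [ 0.5729 -0.0008  0.0654]
[-0.31814945  0.46555548 -1.73092762]
```

Emit:
{"name": "drive_tool", "arguments": {"commands": [[0,0.02,0.1,0,0,0],[0,0,0.08,0,0,0],[0,0,0.03,0,0,0],[0,0,0,0,0,0]]}}

```text
time: 37.08
tool_pos: [0.5741, -0.0004, 0.0582]
ee_rot: [-3.141, 0.0, 1.745]
wrist_force: [-0.5, 0.1, 1.7]
width: 0.0598
finger_force: 30.0
```

Emit:
{"name": "drive_tool", "arguments": {"commands": [[0,0,0,0,0,0],[0,0,0,0,0,0],[0,0,0,0,0,0],[0,0,0,0,0,0],[0,0,-0.4,0,0,0],[0,0,-0.8,0,0,0],[0,0,-0.9,0,0,0],[0,0,-0.9,0,0,0],[0,0,-0.8,0,0,0],[0,0,0,0,0,0]], "gripper": 0.2}}

```text
time: 38.33
tool_pos: [0.5759, -0.0005, 0.2141]
ee_rot: [3.134, 0.002, 1.745]
wrist_force: [0.3, 0.2, 0.1]
width: 0.0751
finger_force: 0.0
```

```bash
python3 -c "
from h import *
stacks(); delta(.4513,-.3456,.041,YG,True); placed(.055,-.04)"
```

```text
top 222 centre [ 0.7643 -0.0952] mean [ 0.768  -0.1022  0.0638] size [0.061 0.049] bgr [ 53. 159. 165.]
top 415 centre [ 0.6835 -0.3896] mean [ 0.6834 -0.3886  0.064 ] size [0.057 0.059] bgr [ 53. 161. 166.]
top 475 centre [ 0.4518 -0.3452] mean [ 0.4511 -0.3451  0.064 ] size [0.063 0.059] bgr [165. 167. 165.]
turn [ 0.03  0.01 -0.01] shift [-7.96 -4.54  4.26] r 0.568 now loc [ 0.0557 -0.0397] [ 5.748e-01 -4.000e-04  2.112e-01]
placed 2687 [ 0.0541501  -0.04019325  0.07985175] [ 0.02508214 -0.07024879  0.07319686] [ 0.08319053 -0.01123994  0.0829721 ]
```

Emit:
{"name": "drive_tool", "arguments": {"commands": [[-0.8,-0.455,0,0,0,0],[-0.8,-0.455,0,0,0,0],[-0.8,-0.455,0,0,0,0],[-0.8,-0.455,0,0,0,0],[-0.8,-0.455,0,0,0,0],[-0.8,-0.455,0,0,0,0],[-0.8,-0.455,0,0,0,0],[-0.8,-0.455,0,0,0,0],[-0.8,-0.455,0,0,0,0],[-0.77,-0.455,0,0,0,0],[0,0,0.8,0,0,0],[0,0,0.8,0,0,0],[0,0,0.6,0,0,0],[0,0,0,0,0,0],[0,0,0,0,0,0]], "gripper": 0}}

```text
time: 40.3
tool_pos: [0.4498, -0.3458, 0.1215]
ee_rot: [-3.14, -0.0, 1.745]
wrist_force: [0.4, 0.2, 0.6]
width: 0.0942
finger_force: 0.0
```

```bash
python3 -c "
from h import *
delta(.4513,-.3456,.041,YG,True); stacks('wrist')"
```

```text
turn [-0.01 -0.   -0.01] shift [-0.    0.04  2.01] r 0.568 now loc [-0.1275 -0.3581] [ 0.4498 -0.3458  0.1215]
wrist 4425 centre [ 0.4504 -0.3474] mean [ 0.4501 -0.3464  0.0639] size [0.062 0.059] bgr [201. 205. 202.]
```

Emit:
{"name": "drive_tool", "arguments": {"commands": [[-0.02,0.03,0.7,0,0,0],[0,0,0.7,0,0,0],[0,0,0.4,0,0,0],[0,0,0.18,0,0,0],[0,0,0,0,0,0]]}}

```text
time: 40.98
tool_pos: [0.4514, -0.3467, 0.0428]
ee_rot: [-3.141, 0.001, 1.745]
wrist_force: [0.2, 0.8, 0.3]
width: 0.0939
finger_force: 0.0
```

Emit:
{"name": "drive_tool", "arguments": {"commands": [[0,0,0,0,0,0],[0,0,0,0,0,0],[0,0,0,0,0,0],[0,0,0,0,0,0],[0,0,0,0,0,0]], "gripper": 1}}

```text
time: 41.6
tool_pos: [0.4512, -0.3466, 0.0427]
ee_rot: [-3.141, 0.0, 1.745]
wrist_force: [-0.4, -0.7, 1.5]
width: 0.0594
finger_force: 30.0
```

Emit:
{"name": "drive_tool", "arguments": {"commands": [[0,0,-0.4,0,0,0],[0,0,-0.8,0,0,0],[0,0,-0.9,0,0,0],[0,0,-0.9,0,0,0],[0,0,-0.9,0,0,0],[0,0,0,0,0,0]]}}

```text
time: 42.35
tool_pos: [0.4527, -0.3478, 0.203]
ee_rot: [3.137, 0.007, 1.745]
wrist_force: [0.2, -0.6, -0.3]
width: 0.0598
finger_force: 30.0
```

```bash
python3 -c "
from h import *
delta(-.055,-.04,.057,YG); print(get_obs()['width'])"
```

```text
turn [ 0.04  0.07 -0.01] shift [8.01 1.75 3.65] r 0.466 now loc [-0.1249 -0.3605] [ 0.4527 -0.3478  0.203 ]
0.05982309445764579
```

Emit:
{"name": "drive_tool", "arguments": {"commands": [[0.5,0.16,0,0,0,0],[0.75,0.16,0,0,0,0],[0.8,0.16,0,0,0,0],[0.8,0.16,0,0,0,0],[0.8,0.16,0,0,0,0],[0.8,0.16,0,0,0,0],[0.8,0.16,0,0,0,0],[0.8,0.16,0,0,0,0],[0.8,0.16,0,0,0,0],[0.7,0.16,0,0,0,0],[0.46,0.14,0,0,0,0],[0,0,0,0,0,0],[0,0,0.7,0,0,0],[0,0,0.8,0,0,0],[0,0,0.7,0,0,0],[0,0,0.5,0,0,0],[0,0,0.4,0,0,0],[0,0,0.2,0,0,0],[0,0,0,0,0,0]]}}

```text
time: 44.72
tool_pos: [0.4638, -0.0189, 0.0658]
ee_rot: [-3.14, -0.0, 1.745]
wrist_force: [-0.1, 0.6, -0.7]
width: 0.0596
finger_force: 30.0
```

```bash
python3 -c "
from h import *
delta(-.055,-.04,.0585,YG); print(get_obs()['wrist_force'])"
```

```text
turn [-0.02 -0.   -0.01] shift [-0.03  0.04  0.18] r 0.466 now loc [-0.0568 -0.0386] [ 0.4638 -0.0189  0.0658]
[-0.09183335  0.64163014 -0.70712231]
```

Emit:
{"name": "drive_tool", "arguments": {"commands": [[-0.02,0.03,0.1,0,0,0],[0,0,0.08,0,0,0],[0,0,0.03,0,0,0],[0,0,0,0,0,0]]}}

```text
time: 45.22
tool_pos: [0.4658, -0.0195, 0.0586]
ee_rot: [-3.141, 0.0, 1.745]
wrist_force: [-1.6, 0.6, 2.9]
width: 0.0595
finger_force: 30.0
```

Emit:
{"name": "drive_tool", "arguments": {"commands": [[0,0,0,0,0,0],[0,0,0,0,0,0],[0,0,0,0,0,0],[0,0,0,0,0,0],[0,0,-0.4,0,0,0],[0,0,-0.8,0,0,0],[0,0,-0.9,0,0,0],[0,0,-0.9,0,0,0],[0,0,-0.8,0,0,0],[0,0,0,0,0,0]], "gripper": 0.2}}

```text
time: 46.48
tool_pos: [0.4675, -0.0197, 0.2142]
ee_rot: [3.135, 0.003, 1.745]
wrist_force: [0.2, 0.2, 0.4]
width: 0.0752
finger_force: 0.0
```

```bash
python3 -c "
from h import *
delta(0,.272,.106,YG); placed(-.055,-.04); s=snapshot('wrist'); save(s,'w5.png')"
```

```text
turn [ 0.07  0.03 -0.01] shift [7.8  1.33 2.7 ] r 0.552 now loc [-0.0532 -0.04  ] [ 0.4675 -0.0197  0.2142]
placed 2636 [-0.05583821 -0.03938536  0.07986761] [-0.08643739 -0.06958754  0.07434908] [-0.02518474 -0.01058243  0.08278745]
```

View pics/w5.png

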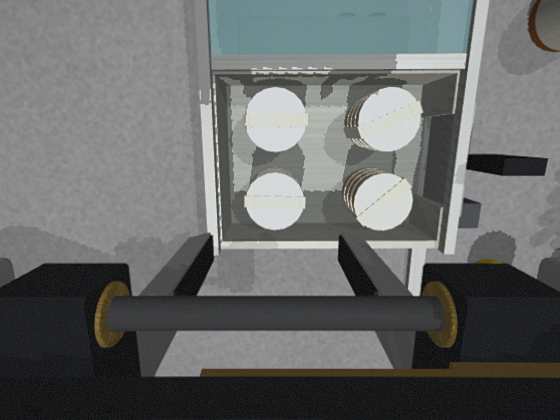

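The wrist view shows all four stacks standing upright in the chamber, at (276,120), (388,120), (275,200) and (383,200). Next I shut the guard.

Emit:
{"name": "drive_tool", "arguments": {"commands": [[0.78,0.13,0,0,0,0],[0.78,0.13,0,0,0,0],[0.78,0.13,0,0,0,0],[0.78,0.13,0,0,0,0],[0.78,0.13,0,0,0,0],[0.78,0.13,0,0,0,0],[0.78,0.13,0,0,0,0],[0.78,0.13,0,0,0,0],[0.78,0.13,0,0,0,0],[0.78,0.13,0,0,0,0],[0,0,0,0,0,0],[0,0,0.7,0,0,0],[0,0,0.8,0,0,0],[0,0,0.6,0,0,0],[0,0,0.3,0,0,0],[0,0,0.15,0,0,0],[0,0,0,0,0,0]], "gripper": 1}}

```text
time: 48.7
tool_pos: [0.463, 0.2966, 0.108]
ee_rot: [-3.141, 0.0, 1.744]
wrist_force: [0.2, -0.2, -0.1]
width: 0.0005
finger_force: 0.0
```

```bash
python3 -c "
from h import *
delta(0,.08,.106,YG);print(get_obs()['wrist_force'])"
```

```text
turn [-0.01  0.   -0.01] shift [-4.81  0.07  0.05] r 0.511 now loc [-0.0027  0.2723] [0.463  0.2966 0.108 ]
[ 0.22128501 -0.17584418 -0.1278904 ]
```

Emit:
{"name": "drive_tool", "arguments": {"commands": [[-0.2,0,0,0,0,0],[-0.3,0,0,0,0,0],[-0.3,0,0,0,0,0],[-0.3,0,0,0,0,0],[-0.3,0,0,0,0,0],[-0.3,0,0,0,0,0],[-0.3,0,0,0,0,0],[-0.3,0,0,0,0,0],[-0.3,0,0,0,0,0],[-0.3,0,0,0,0,0],[-0.3,0,0,0,0,0],[-0.3,0,0,0,0,0],[-0.3,0,0,0,0,0],[-0.3,0,0,0,0,0],[-0.3,0,0,0,0,0],[-0.1,0,0,0,0,0],[-0.1,0,0,0,0,0],[0,0,0,0,0,0]]}}

```text
time: 50.95
tool_pos: [0.494, 0.1148, 0.1074]
ee_rot: [-3.139, 0.001, 1.744]
wrist_force: [0.6, 0.1, 0.5]
width: 0.0006
finger_force: 0.4
```

Emit:
{"name": "drive_tool", "arguments": {"commands": [[-0.08,0,0,0,0,0],[-0.08,0,0,0,0,0],[-0.08,0,0,0,0,0],[-0.08,0,0,0,0,0],[0,0,0,0,0,0]]}}

```text
time: 51.58
tool_pos: [0.4955, 0.1062, 0.1074]
ee_rot: [-3.139, -0.007, 1.746]
wrist_force: [-2.2, 10.9, 0.8]
width: 0.0005
finger_force: 5.6
```

```bash
python3 -c "
from h import *
delta(0,.08,.106,YG);print(get_obs()['wrist_force'])"
```

```text
turn [-0.03 -0.07  0.  ] shift [0.02 0.1  0.04] r 0.511 now loc [-0.0038  0.079 ] [0.4955 0.1062 0.1074]
[-2.2435764  10.92933577  0.76428649]
```

Force has risen to 11 N at y=0.079, so the guard is on its stop. Back off, lift, and check.

Emit:
{"name": "drive_tool", "arguments": {"commands": [[-0.08,0,0,0,0,0],[0,0,0,0,0,0],[0.4,0,0,0,0,0],[0.5,0,0,0,0,0],[0,0,-0.5,0,0,0],[0,0,-1,0,0,0],[0,0,-1,0,0,0],[0,0,-1,0,0,0],[-0.5,-0.8,0,0,0,0],[-0.5,-0.8,0,0,0,0],[-0.5,-0.8,0,0,0,0],[-0.5,-0.8,0,0,0,0],[-0.5,-0.8,0,0,0,0],[-0.5,-0.8,0,0,0,0],[0,0,0,0,0,0],[0,0,0,0,0,0]]}}

```text
time: 53.58
tool_pos: [0.3233, -0.0164, 0.2481]
ee_rot: [-3.141, 0.001, 1.744]
wrist_force: [0.6, 0.1, 0.1]
width: 0.0
finger_force: 0.0
```

```bash
python3 -c "
from h import *
print(loc(get_obs()['tool_pos']))
for n in('top','wrist'):
  s=snapshot(n)
  P=cloud(s).reshape(-1,3); L=np.c_[(P[:,:2]-O)@ex,(P[:,:2]-O)@ey,P[:,2]]
  for nm,x,y in(('handle',0,.062),('tab',.145,0)):
    q=L[(L[:,2]>.122)&(L[:,2]<.142)&(abs(L[:,0]-x)<.055)&(abs(L[:,1]-y)<.03)]; print(n,nm,len(q),*( (q.mean(0),q.min(0),q.max(0)) if len(q) else ()))
save(s,'w6.png')
s=snapshot('scene'); save(s,'s6.png',(200,160,380,295),4)
"
```

```text
[-0.19474736 -0.01166479]
top handle 268 [-0.00099545  0.06317217  0.13291508] [-0.05048721  0.0561946   0.12354207] [0.05023639 0.07050335 0.14007073]
top tab 88 [0.1433214  0.00175158 0.13654144] [ 0.12737572 -0.00517168  0.12329862] [0.16295971 0.00854087 0.14190328]
wrist handle 1881 [-0.00286687  0.06111609  0.13297316] [-0.05153209  0.05433346  0.12216955] [0.05027559 0.0681453  0.13543687]
wrist tab 0
```

View pics/s6.png

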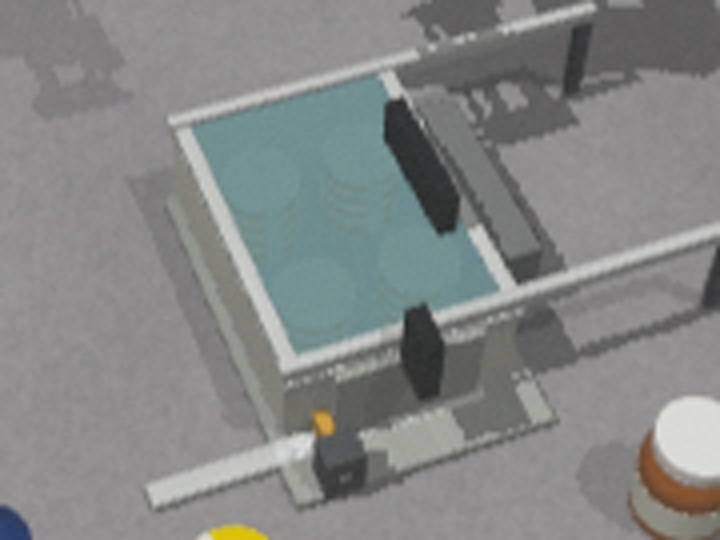

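The picture shows the guard shut (handle at y≈0.062), the gate shut with the catch in (brass nose at (322,423)), and four stacks inside. The arm is clear of everything.

```bash
python3 -c "
from h import *
print(close_job())"
```

```text
the job is handed in; nothing more can be done
None
```

The job is handed in at about 54 s; `close_job()` returned no verdict, but by my last pictures and measurements the gate is shut and caught, all four stacks stand upright inside the chamber, the guard is shut and the arm is clear.

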